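# Find the full oxide jar by feel

### The arm

A 7-joint arm with a two-finger parallel gripper is mounted at the origin on a cart in front of the work surface, level with it; the furniture and walls round the work are solid. World frame = base frame: x ahead of the robot, y to its left, z up, the work surface at z = 0. Lengths are in m, angles in rad, forces in N, time in s.
With the tool pointing down it reaches from about 0.425 to 0.925 m from the base axis. Payload 6.8 kg.
Tool frame: the origin (TCP) lies at the very end of the fingers, on their centre line; the grasp point (between the pads) lies bot.tcp_to_grasp behind it (bot.tcp_to_grasp is the distance from the TCP to the grasp point, in m); z points along the fingers, y is the line along which they close (so a half turn about z gives the same grasp; the last joint's range is limited). The gripper opens to 85 mm and grips with 20 to 120 N. Pads are 22 mm wide; open, the fingers measure 114 mm over their backs; the gripper's body (76 mm by 85 mm) begins 54 mm behind the grasp point. The pads swing forward as they close: fully open they stand 13 mm farther back than shut.
Start: joints at [1.197, 0.477, 0.022, 1.555, -0.011, 1.109, -0.083], TCP at [0.177, -0.651, 0.21] pointing down, gripper open.
Joint ranges: [-2.96, 2.96], [-0.34, 2.1], [-1.41, 1.46], [0.24, 2.44], [-1.37, 4.51], [0.17, 1.92], [-2.96, 2.96]. Speed limits (rad/s): [2.39, 2.39, 3.14, 3.14, 3.14, 3.14, 3.14].

### API

Orientations are given as a unit quaternion [w, x, y, z].
In Python, from station import bot gives the robot as it stands.
- The arm moves only by the tool servo_tool, never from a script. Its argument "motion" is a list that holds one entry, the list of rows, each a list of 7 numbers: the shift along the tool's x, y, z in m, then the turn, a rotation vector about the tool's x, y, z in units of 5 degrees (1.0 is 5 degrees), then the opening, from 0 (shut) to 1 (fully open). A call has 1 to 20 rows; each row is the pose to reach, as a shift and turn from the pose commanded when the call began, along the tool's axes at that moment; what a row does not reach only later rows make up. A row lasts 1/12 s, in which the tool goes at most 41.7 mm and 7.16 degrees, less where a joint would pass 70% of its speed; a pose out of reach is approached as far as the arm can. A call with a gripper value outside its range is refused whole. The fingers move at their own pace and stop on an object; "grip_force" is the grip in N (left out, the last holds). Time passes only in rows, so rows that repeat a pose let the fingers close. It gives the time, the measured TCP pose, the force, the opening and the grip force at its end, in the units of the state.
- bot.get_obs(): the state, without advancing time (a new reading comes with each control period).
- bot.read_camera(name): name is "scene" or "top" or "wrist"; returns a dict with "img" (400x640x3 uint8, red, green, blue), "K" (3x3 intrinsics, pixels), "pose" (4x4, takes a point from camera to world coordinates). Camera axes: x right, y down, z forward; pixel columns grow to the right and rows downward; lengths in m; the calibration is good to about 2 mm. The wrist camera is an equidistant fisheye: a pixel r from the principal point sees the ray r / f radians off the axis. A picture is of the moment at which its call begins. There is no depth.
- bot.hand_in(): hands the job in; it is judged then, once.
The state is a dict: "t": time; "q": joint angles; "joint_vel": joint speeds; "joint_torque": joint torques, N m; "eef_pos": TCP position; "tool_rot": TCP orientation; "contact_force": force on the tool from outside, world axes, zero at the start; "torque": the same for the moment, N m; "gripper_width": opening from 0.0 (shut) to 1.0 (fully open); "grasp_force": force on a finger pad.
Only numpy, scipy, OpenCV 4.12 (cv2) and the standard library are available. Lean on these libraries where they do the work, as an engineer would, in place of code of your own. Each camera call takes 0.05 s, during which the arm holds its last target. There are 200 camera calls.

### The job

Fold the hinged wooden cover of the jar case up until it stands upright (about 90 degrees from closed) and leave it there. Then heft the three identical closed jars with green caps to find the one that is full: stand the two lighter ones upright on the bare worktop outside the case, set down and not dropped, and finish while still holding the heaviest one upright in the gripper, its bottom higher than the tops of the other two jars. Keep every jar upright and leave the other things on the table where they are.

Things in the scene. Friction and masses are not known exactly. Their poses are not given: they have to be found in the camera images.
- jar_case: fixed pale wooden case, 115 mm deep (x), 300 wide (y). Origin: centre of its underside on the worktop; +x to its back, away from the robot. Floor 12 mm thick; front lip 30 high, sides 45, back board 130 high, inner face at x=+47. Jars stand on cork pads at x=-18, y=+95, 0, -95 mm (each within 5 mm), z=12. The worktop before it (-x side) is bare for 70 mm or more, to the table edge.
- cover (a joint): angle (rad) of the brown cover: 0 closed (level, 15 mm above the caps), 1.57 upright, limit 2.6; starts at 0 to 0.3. Panel 90 mm from hinge to front edge, 296 wide, 6 thick, with a steel pull tab in its plane at mid front edge. Stiff hinge: stays where left at any angle; turning takes 0.1 to 0.35 N m (up to 2.9 N at the tab).
- cover_hinge (a point): middle of the hinge axis: 54 mm behind the case's origin (case +x) and 136 mm above the worktop; the axis runs along the case's y.
- cover_tab (a point): grip point on the steel pull tab, 122 mm from the hinge axis, 32 beyond the front edge. Tab 18 mm wide (case y), 6 thick, sticks out 49. On opening the point moves up and back on an arc about the hinge; fingers pinching its 18 mm width from above can keep pointing down while it turns between the pads.
- jar_a: closed jar, 46 mm diameter, 106 mm tall, pale label, green cap (top 20 mm, 46 mm diameter). Origin: centre of its underside, z up. One of three that look alike: two nearly empty (0.15 to 0.30 kg), one full (0.45 to 0.55 kg); which is which can only be felt. Starts upright in one of the three places of the case (a, b, c in any order).
- jar_b: closed jar, 46 mm diameter, 106 mm tall, pale label, green cap (top 20 mm, 46 mm diameter). Origin: centre of its underside, z up. One of three that look alike: two nearly empty (0.15 to 0.30 kg), one full (0.45 to 0.55 kg); which is which can only be felt. Starts upright in one of the three places of the case (a, b, c in any order).
- jar_c: closed jar, 46 mm diameter, 106 mm tall, pale label, green cap (top 20 mm, 46 mm diameter). Origin: centre of its underside, z up. One of three that look alike: two nearly empty (0.15 to 0.30 kg), one full (0.45 to 0.55 kg); which is which can only be felt. Starts upright in one of the three places of the case (a, b, c in any order).
- pencil_0: bystander: yellow pencil lying on the worktop, 165x7x8 mm, origin at its middle
- needle_tool: bystander: needle tool with a brown wooden handle lying on the worktop at the left, 160x11x11 mm, origin at its middle
- tape_roll: bystander: roll of tan masking tape lying flat, 83 mm diameter, 19 mm high, origin at the middle of its underside

How it is judged:
On the way:
1. the cover is folded to about upright (75 to 105 degrees) and let go, with all jars still down (value of joint cover between 1.31 and 1.83 rad and contact force between the fingers and cover below 0.1 N and height (world z) of each of jar_a, jar_b, jar_c below 0.03 m), for 0.2 s.
At the end, for the whole second after the job is handed in: Cover at 75 to 105 degrees; two jars upright (7 degrees), released, at rest on the worktop outside the case, each weighing on it under 3.6 N (so the light ones); the third held still by the fingers alone, within 20 degrees of upright, underside over 100 mm up, clear of jars and case (value of joint cover between 1.31 and 1.83 rad and ((height (world z) of jar_b between -0.008 and 0.008 m and angle between each of jar_b, jar_c's own z axis and vertical below 0.12 rad and linear speed of each of jar_b, jar_c below 0.03 m/s and contact force between each of jar_b, jar_c and the fingers below 0.1 N and contact force between each of jar_b, jar_c, jar_a and jar_case below 0.1 N and contact force between jar_b and anything else between 1 and 3.6 N and contact force between jar_a and jar_b below 0.1 N and height (world z) of jar_c between -0.008 and 0.008 m and contact force between jar_c and anything else between 1 and 3.6 N and contact force between jar_a and jar_c below 0.1 N and height (world z) of jar_a above 0.1 m and angle between jar_a's own z axis and vertical below 0.35 rad and linear speed of jar_a below 0.05 m/s and contact force between jar_a and the fingers above 1 N) or (height (world z) of jar_a between -0.008 and 0.008 m and angle between each of jar_a, jar_c's own z axis and vertical below 0.12 rad and linear speed of each of jar_a, jar_c below 0.03 m/s and contact force between each of jar_a, jar_c and the fingers below 0.1 N and contact force between each of jar_a, jar_c, jar_b and jar_case below 0.1 N and contact force between jar_a and anything else between 1 and 3.6 N and contact force between jar_b and jar_a below 0.1 N and height (world z) of jar_c between -0.008 and 0.008 m and contact force between jar_c and anything else between 1 and 3.6 N and contact force between jar_b and jar_c below 0.1 N and height (world z) of jar_b above 0.1 m and angle between jar_b's own z axis and vertical below 0.35 rad and linear speed of jar_b below 0.05 m/s and contact force between jar_b and the fingers above 1 N) or (height (world z) of jar_a between -0.008 and 0.008 m and angle between each of jar_a, jar_b's own z axis and vertical below 0.12 rad and linear speed of each of jar_a, jar_b below 0.03 m/s and contact force between each of jar_a, jar_b and the fingers below 0.1 N and contact force between each of jar_a, jar_b, jar_c and jar_case below 0.1 N and contact force between jar_a and anything else between 1 and 3.6 N and contact force between jar_c and jar_a below 0.1 N and height (world z) of jar_b between -0.008 and 0.008 m and contact force between jar_b and anything else between 1 and 3.6 N and contact force between jar_c and jar_b below 0.1 N and height (world z) of jar_c above 0.1 m and angle between jar_c's own z axis and vertical below 0.35 rad and linear speed of jar_c below 0.05 m/s and contact force between jar_c and the fingers above 1 N))); the arm keeps its last pose, push and grip.
It fails at once if a jar is tipped over (more than 35 degrees) (angle between any of jar_a, jar_b, jar_c's own z axis and vertical above 0.6 rad).
It fails at once if a jar is dropped ((height (world z) of jar_a above 0.02 m and linear speed of jar_a above 0.4 m/s and contact force between jar_a and the fingers below 0.05 N) or (height (world z) of jar_b above 0.02 m and linear speed of jar_b above 0.4 m/s and contact force between jar_b and the fingers below 0.05 N) or (height (world z) of jar_c above 0.02 m and linear speed of jar_c above 0.4 m/s and contact force between jar_c and the fingers below 0.05 N)).
It fails at once if a bystander is moved more than 30 mm (distance of any of pencil_0, needle_tool, tape_roll from where it was at the start of the episode above 0.03 m).
It also fails if it takes over 72 s, if anything falls off the work surface, if the arm or the gripper's body presses on something with over 40 N, if the wrist force passes 120 N, or if a joint passes its speed limit or range.

## Working session

There is one attempt and no reset: what is moved stays moved. The work goes in short steps, Python scripts to look and compute and a tool call to move; the robot and the scene stay as the last step left them, time stands still between calls to the robot, and variables do not carry over. Pictures are saved under pics/ and viewed, at most 10 in all, crops included, and the job is handed in when it is done.

Besides the shell and the picture viewer there is one more tool, called after "Request:" by a JSON object that holds its "name" and its "arguments", one argument or row to a line. servo_tool: Moves the arm, as the interface text tells. Its arguments: {"type":"object","properties":{"motion":{"type":"array"},"grip_force":{"type":"number"}},"required":["motion"]}

```bash
ls; mkdir -p pics; python3 - <<'E'
from station import bot
import cv2,json
o=bot.get_obs();print(o,bot.tcp_to_grasp)
for n in("scene","top"):
    c=bot.read_camera(n);cv2.imwrite(f"pics/{n}0.png",c["img"][...,::-1]);print(n,c["K"].tolist(),c["pose"].round(4).tolist())
E
```

```text
pics
{'t': 0.0, 'q': array([ 1.19692449,  0.47777049,  0.02235655,  1.55645254, -0.01150678,
        1.10927966, -0.08311311]), 'joint_vel': array([ 0.00264265,  0.00093071, -0.0012725 , -0.00130487, -0.00121485,
       -0.00207779, -0.00037465]), 'joint_torque': array([-7.20674848e-05, -5.96435809e+01,  1.60783734e+00, -2.81192797e+01,
        1.24231828e-02,  9.38416051e-03, -1.03941244e-05]), 'eef_pos': array([ 0.17710307, -0.65070632,  0.20884546]), 'tool_rot': array([-8.71692034e-04,  9.91183886e-01,  1.32490415e-01, -1.83662294e-04]), 'contact_force': array([-0.34624442,  0.69684146, -0.82501403]), 'torque': array([-0.02502823,  0.01089431, -0.00356231]), 'grasp_force': 0.0, 'gripper_width': 0.9967268788614851} 0.0187
scene [[471.15871993883144, 0.0, 322.18219542036525], [0.0, 471.15871993883144, 205.93948382939217], [0.0, 0.0, 1.0]] [[0.1471, -0.8695, 0.4715, -0.1175], [-0.9891, -0.1339, 0.0617, -0.1772], [0.0095, -0.4754, -0.8797, 1.2895], [0.0, 0.0, 0.0, 1.0]]
top [[365.200399217848, 0.0, 322.1858107996466], [0.0, 365.200399217848, 198.42437043638589], [0.0, 0.0, 1.0]] [[0.082, -0.8087, 0.5825, 0.0336], [-0.9966, -0.0674, 0.0468, -0.1234], [0.0014, -0.5844, -0.8115, 0.8383], [0.0, 0.0, 0.0, 1.0]]
```

View pics/scene0.png

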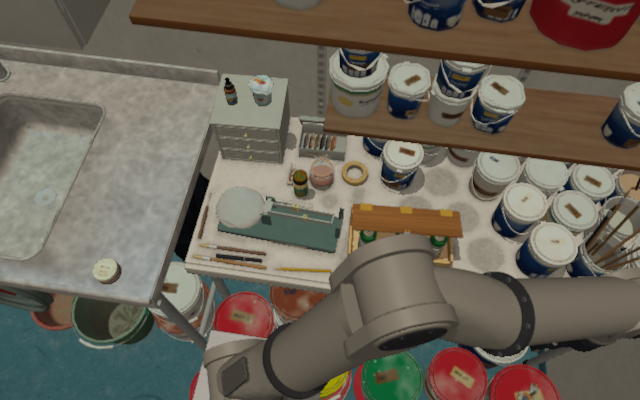

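View pics/top0.png

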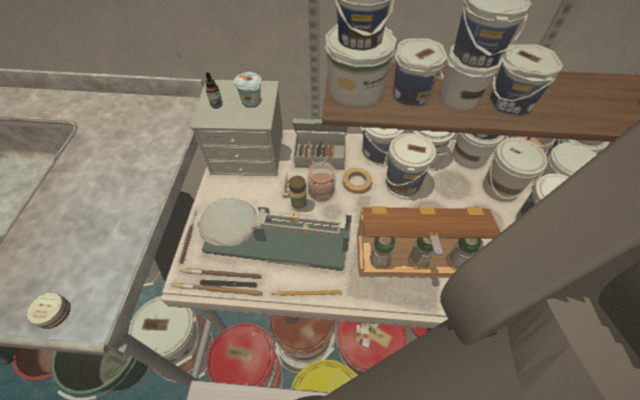

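The scene view shows the case at about (405,235), partly hidden by the arm. The top view shows the cover at (430,222), caps near (384,242), (422,240) and (468,243), and the tab at (436,243). The pencil at (307,293) is left of the case.

```bash
cat > h.py <<'E'
from station import bot
import numpy as np,cv2
from scipy.spatial.transform import Rotation as R
def ray(c,u,v,fish=False):
    K=c["K"];x=(u-K[0,2])/K[0,0];y=(v-K[1,2])/K[1,1]
    if fish:
        r=np.hypot(x,y);s=np.sin(r)/max(r,1e-9);d=np.array([x*s,y*s,np.cos(r)])
    else: d=np.array([x,y,1.])
    return c["pose"][:3,3],c["pose"][:3,:3]@(d/np.linalg.norm(d))
def onz(c,u,v,z,fish=False):
    p,d=ray(c,u,v,fish);return p+d*(z-p[2])/d[2]
def tri(rs):
    A=sum(np.eye(3)-np.outer(d,d) for p,d in rs);b=sum((np.eye(3)-np.outer(d,d))@p for p,d in rs)
    return np.linalg.solve(A,b)
def tool():
    o=bot.get_obs();return o["eef_pos"],R.from_quat(np.r_[o["tool_rot"][1:],o["tool_rot"][0]])
def snap(n,f=None,crop=None,s=1):
    c=bot.read_camera(n)
    if f:
        im=c["img"][...,::-1]
        if crop:im=im[crop[1]:crop[3],crop[0]:crop[2]]
        cv2.imwrite("pics/"+f,cv2.resize(im,None,fx=s,fy=s,interpolation=cv2.INTER_CUBIC))
    return c
E
python3 - <<'E'
from h import *
c=snap("top","top1.png",(350,190,510,290),5)
for (u,v) in((384,242),(422,240),(468,243)):print(onz(c,u,v,.118))
print(onz(c,436,243,.14),onz(c,360,277,0),onz(c,307,293,0))
w=snap("wrist");print(w["K"],w["pose"].round(3)); p,r=tool();print(p,r.as_matrix().round(3))
E
```

```text
[ 0.44230392 -0.22970061  0.118     ]
[ 0.45450473 -0.31491184  0.118     ]
[ 0.45531389 -0.4168483   0.118     ]
[ 0.43668475 -0.33873814  0.14      ] [ 4.06634632e-01 -1.86893842e-01 -1.11022302e-16] [ 0.35542504 -0.06184656  0.        ]
[[309.70691629   0.         315.8537858 ]
 [  0.         309.70691629 200.35496746]
 [  0.           0.           1.        ]] [[ 0.261 -0.918 -0.299  0.253]
 [-0.965 -0.248 -0.08  -0.63 ]
 [-0.001  0.31  -0.951  0.374]
 [ 0.     0.     0.     1.   ]]
[ 0.17719505 -0.65095304  0.20920312] [[ 0.965  0.263 -0.   ]
 [ 0.263 -0.965  0.001]
 [-0.    -0.001 -1.   ]]
```

View pics/top1.png

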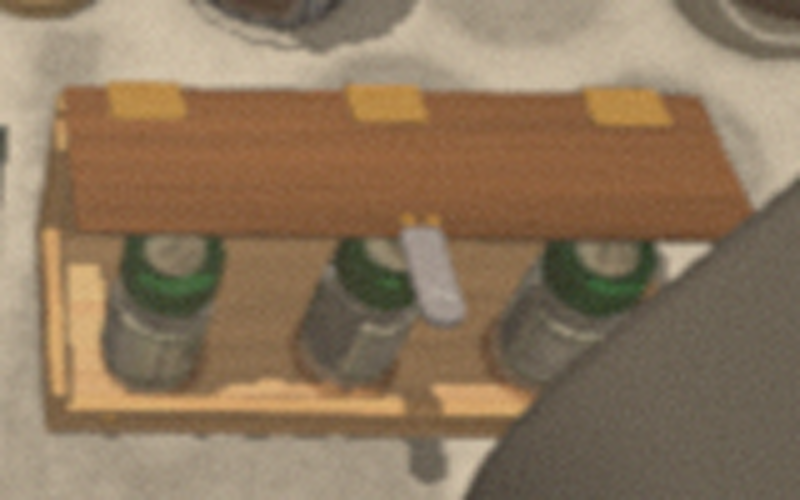

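The crop shows the cover slightly open, with its brown panel from (60,90) to (752,240) and the tab from (418,225) to (448,325) in crop pixels. Three capped jars stand below it. I'll move in with the tool flipped, so the wrist camera sits on the robot side, away from the raised cover.

Request:
{"name": "servo_tool", "arguments": {
  "motion": [
    [[0.02, -0.02, -0.02, 0, 0, -1, 1], [0.04, -0.04, -0.04, 0, 0, -2, 1], [0.06, -0.06, -0.06, 0, 0, -3, 1], [0.08, -0.08, -0.08, 0, 0, -4.4, 1], [0.1, -0.1, -0.1, 0, 0, -5.8, 1], [0.12, -0.12, -0.12, 0, 0, -7.2, 1], [0.14, -0.14, -0.14, 0, 0, -8.6, 1], [0.16, -0.16, -0.15, 0, 0, -10, 1], [0.18, -0.18, -0.15, 0, 0, -11.4, 1], [0.2, -0.2, -0.15, 0, 0, -12.8, 1], [0.22, -0.22, -0.15, 0, 0, -14.2, 1], [0.24, -0.245, -0.15, 0, 0, -15.6, 1], [0.255, -0.265, -0.15, 0, 0, -17, 1], [0.264, -0.271, -0.15, 0, 0, -18.4, 1], [0.264, -0.271, -0.15, 0, 0, -19.8, 1], [0.264, -0.271, -0.15, 0, 0, -21.2, 1], [0.264, -0.271, -0.15, 0, 0, -22.6, 1], [0.264, -0.271, -0.15, 0, 0, -24, 1], [0.264, -0.271, -0.15, 0, 0, -25.4, 1], [0.264, -0.271, -0.15, 0, 0, -26.8, 1]]
  ]
}}

```text
t: 1.87
eef_pos: [0.3607, -0.3204, 0.3597]
tool_rot: [-0.0, 0.262, 0.965, 0.0]
contact_force: [0.5, 0.8, -1.1]
gripper_width: 1.0
grasp_force: 0.0
```

```bash
python3 - <<'E'
from h import *
p,r=tool();print(p,r.as_matrix().round(3),bot.get_obs()["q"].round(2))
E
```

```text
[ 0.36069479 -0.32036924  0.35966835] [[-0.862  0.506 -0.   ]
 [ 0.506  0.862  0.   ]
 [ 0.    -0.    -1.   ]] [ 0.98  0.06 -0.4   1.77  0.03  1.32  1.61]
```

Request:
{"name": "servo_tool", "arguments": {
  "motion": [
    [[0, 0, 0, 0, 0, -1.4, 1], [0, 0, 0, 0, 0, -2.8, 1], [0, 0, 0, 0, 0, -4.2, 1], [0, 0, 0, 0, 0, -5.6, 1], [0, 0, 0, 0, 0, -6.9, 1], [0, 0, 0, 0, 0, -6.9, 1]]
  ]
}}

```text
t: 2.37
eef_pos: [0.3607, -0.3204, 0.3597]
tool_rot: [-0.0, -0.035, 0.999, 0.0]
contact_force: [0.1, 0.1, 0.3]
gripper_width: 0.997
grasp_force: 0.0
```

```bash
python3 - <<'E'
from h import *
snap("wrist","w1.png");snap("top","t2.png",(350,190,510,290),5)
p,r=tool();print(p,r.as_matrix().round(3),bot.get_obs()["q"].round(2))
E
```

```text
[ 0.36074951 -0.32042923  0.35974192] [[-0.998 -0.061 -0.   ]
 [-0.061  0.998  0.   ]
 [ 0.     0.    -1.   ]] [ 1.01  0.07 -0.43  1.76  0.03  1.32  2.2 ]
```

View pics/w1.png

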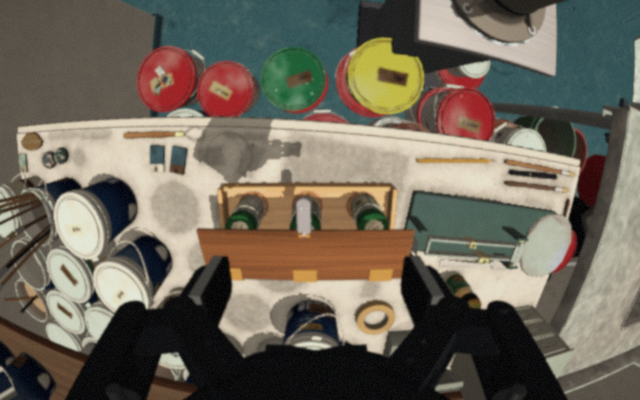

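The wrist view (robot side up) shows the cover at (200-413, 230-280), the tab from (305,237) to (303,198), and the caps at about (243,220), (303,222) and (371,217). The pencil is at (455,160) and the tape at (375,317). Next I'll get masks for the cover, tab and caps in both views.

```bash
python3 - <<'E'
from h import *
w=snap("wrist");t=snap("top")
np.savez("v1.npz",w=w["img"],wK=w["K"],wp=w["pose"],t=t["img"],tK=t["K"],tp=t["pose"])
a=cv2.resize(w["img"][170:290,195:420],(800,427),interpolation=cv2.INTER_CUBIC)
b=cv2.resize(t["img"][200:285,350:510],(320,170),interpolation=cv2.INTER_CUBIC)
o=np.zeros((600,800,3),np.uint8);o[:427]=a;o[428:598,:320]=b
def green(im):
    h=cv2.cvtColor(im,cv2.COLOR_RGB2HSV);m=cv2.inRange(h,(45,90,30),(85,255,255));return m
g=green(t["img"][200:290,350:510]);o[428:598,330:650][cv2.resize(g,(320,180))[:170]>0]=(0,255,0)
cv2.imwrite("pics/c1.png",o[...,::-1])
for n,im,x0,y0,x1,y1 in(("t",t["img"],350,200,510,290),("w",w["img"],195,170,420,290)):
    s=im[y0:y1,x0:x1];m=green(s);k,l,st,ce=cv2.connectedComponentsWithStats(m)
    for i in range(1,k):
        if st[i,4]>25:print(n,st[i]+np.array([x0,y0,0,0,0]),ce[i]+[x0,y0])
    h=cv2.cvtColor(s,cv2.COLOR_RGB2HSV);m=cv2.inRange(h,(5,110,60),(15,255,190))
    m=cv2.morphologyEx(m,cv2.MORPH_OPEN,np.ones((3,3)));cs,_=cv2.findContours(m,0,2);q=max(cs,key=cv2.contourArea)
    print(n,"cover",cv2.contourArea(q),(cv2.approxPolyDP(q,4,True)[:,0]+[x0,y0]).tolist())
E
```

```text
Traceback (most recent call last):
ValueError: max() iterable argument is empty
```

View pics/c1.png

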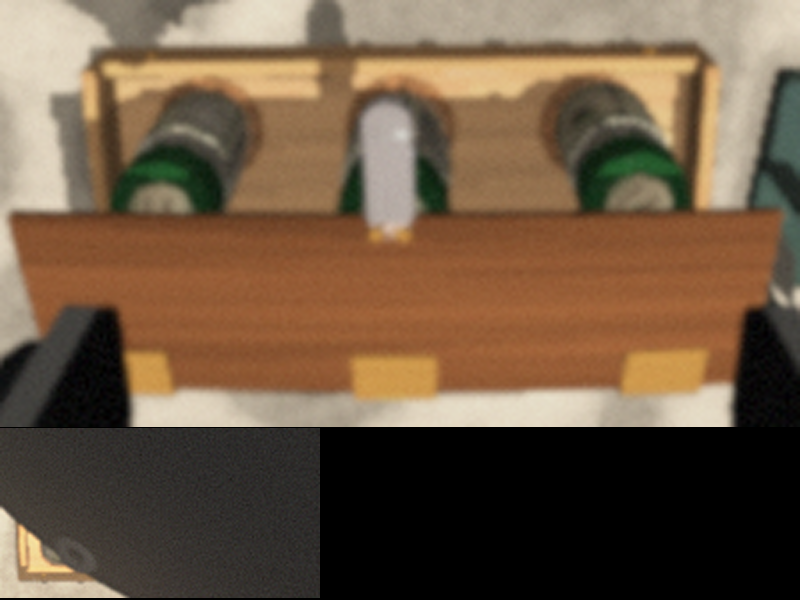

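The top view is now blocked by the arm. The wrist crop clearly shows the tab tip (385,95), cover corners (12,213) and (780,212), and brass plates (395,378) and (665,372). I'll triangulate these against the first top image.

```bash
python3 - <<'E'
from h import *
v=np.load("v1.npz");w=dict(K=v["wK"],pose=v["wp"]);t=dict(K=v["tK"],pose=v["tp"])
k=800/225
F={"tabtip":((387,98),(446,323)),"tabbase":((390,228),(419,226)),"cvL":((780,212),(77,232)),"cvR":((12,213),(752,240)),"plM":((395,378),(387,103)),"plL":((665,372),(146,100)),"frontL":((705,48),(47,432)),
"padL":((603,112),(150,385)),"capL":((645,195),(178,255)),"capR":((160,200),(607,257))}
for n,(a,b) in F.items():
    ra=ray(w,a[0]/k+195,a[1]/k+170,True);rb=ray(t,b[0]/5+350,b[1]/5+190)
    P=tri([ra,rb]);d=[np.linalg.norm(np.cross(P-p,dd)) for p,dd in(ra,rb)]
    print(n,P.round(4),np.round(d,4))
for a in((92,52),(705,48)):print("wrist front corner z0",onz(w,a[0]/k+195,a[1]/k+170,0,True).round(4))
E
```

```text
tabtip [ 0.3926 -0.3332  0.1704] [0.0001 0.0001]
tabbase [ 0.4457 -0.3304  0.1576] [0.0004 0.0004]
cvL [ 0.4323 -0.1844  0.1558] [0.0009 0.0009]
cvR [ 0.4586 -0.4802  0.1426] [0.0013 0.0013]
plM [ 0.5167 -0.3255  0.1465] [0.0006 0.0006]
plL [ 0.5097 -0.216   0.1458] [0.0005 0.0005]
frontL [ 0.4056 -0.1835  0.0108] [0.0024 0.0024]
padL [ 0.4388 -0.2325  0.0093] [0.0059 0.0059]
capL [ 0.4389 -0.2315  0.1295] [0.0003 0.0003]
capR [ 0.4571 -0.4239  0.122 ] [0.0008 0.0008]
wrist front corner z0 [ 0.4307 -0.4889  0.    ]
wrist front corner z0 [ 0.4105 -0.1792  0.    ]
```

Measured poses:
- Case yaw is about 4.5°.
- Tab grip point is near (0.409, -0.333, 0.165), with the cover at about 0.24 rad.
- Hinge is near (0.527, -0.324, 0.136).

Now I'll descend over the tab and pinch it.

Request:
{"name": "servo_tool", "arguments": {
  "motion": [
    [[-0.02, -0.008, 0.03, 0, 0, -0.2, 1], [-0.04, -0.0155, 0.065, 0, 0, -0.2, 1], [-0.0475, -0.0155, 0.1, 0, 0, -0.2, 1], [-0.0475, -0.0155, 0.135, 0, 0, -0.2, 1], [-0.0475, -0.0155, 0.165, 0, 0, -0.2, 1], [-0.0475, -0.0155, 0.195, 0, 0, -0.2, 1], [-0.0475, -0.0155, 0.213, 0, 0, -0.2, 0.7], [-0.0475, -0.0155, 0.213, 0, 0, -0.2, 0.4], [-0.0475, -0.0155, 0.213, 0, 0, -0.2, 0.2], [-0.0475, -0.0155, 0.213, 0, 0, -0.2, 0], [-0.0475, -0.0155, 0.213, 0, 0, -0.2, 0], [-0.0475, -0.0155, 0.213, 0, 0, -0.2, 0], [-0.0475, -0.0155, 0.213, 0, 0, -0.2, 0], [-0.0475, -0.0155, 0.213, 0, 0, -0.2, 0], [-0.0475, -0.0155, 0.213, 0, 0, -0.2, 0]]
  ],
  "grip_force": 30
}}

```text
t: 3.82
eef_pos: [0.4094, -0.333, 0.1473]
tool_rot: [0.0, -0.041, 0.999, -0.0]
contact_force: [0.2, 0.6, 0.2]
gripper_width: -0.0
grasp_force: 0.0
```

```bash
python3 - <<'E'
from h import *
o=bot.get_obs();p,r=tool();print(p,r.as_matrix().round(3),o["contact_force"],o["grasp_force"],o["gripper_width"])
th=.24
for a in np.arange(.24,1.66,.0888):
    print(np.round([.122*(np.cos(a)-np.cos(th)), -.122*(np.sin(a)-np.sin(th))],4).tolist())
E
```

```text
[ 0.40944053 -0.33300482  0.14726213] [[-0.997 -0.082  0.001]
 [-0.082  0.997 -0.001]
 [-0.001 -0.001 -1.   ]] [0.24390644 0.58753856 0.15394641] 0.0 -0.00032215825472449157
[0.0, -0.0]
[-0.003, -0.0104]
[-0.007, -0.0205]
[-0.0118, -0.0302]
[-0.0175, -0.0394]
[-0.0239, -0.0481]
[-0.0312, -0.0562]
[-0.0391, -0.0636]
[-0.0476, -0.0703]
[-0.0567, -0.0762]
[-0.0662, -0.0812]
[-0.0762, -0.0854]
[-0.0865, -0.0887]
[-0.0971, -0.0911]
[-0.1078, -0.0925]
[-0.1187, -0.093]
```

The fingers closed to 0, so I missed the tab. I'll look.

```bash
python3 - <<'E'
from h import *
w=snap("wrist");t=snap("top")
a=cv2.resize(w["img"][120:400,160:480],(640,560))
cv2.imwrite("pics/c2.png",a[...,::-1]);
E
```

```text
(no output)
```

View pics/c2.png

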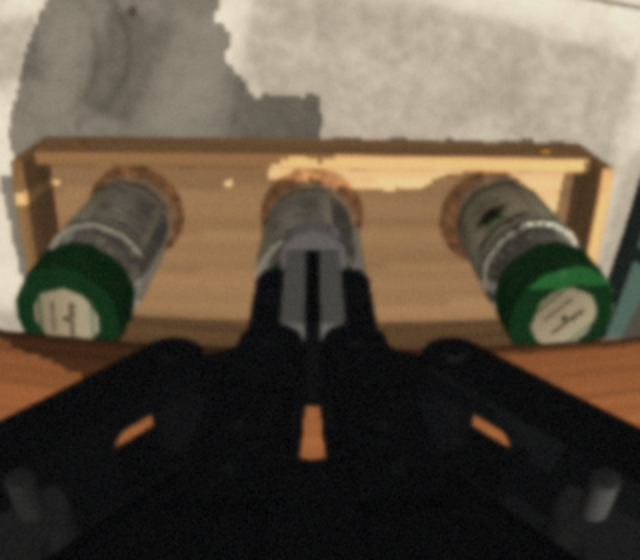

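The fingers are shut around (312,300), with a lilac shape, probably the tab tip, just beyond them at (312,235). I'll project the TCP and the tab hypotheses into this view to see whether the tab is above or below the fingertips.

```bash
cat >> h.py <<'E'
def proj(c,P):
    q=c["pose"][:3,:3].T@(np.asarray(P)-c["pose"][:3,3]);th=np.arctan2(np.hypot(*q[:2]),q[2]);r=th/max(np.hypot(*q[:2]),1e-9)
    return np.array([c["K"][0,0]*q[0]*r+c["K"][0,2],c["K"][1,1]*q[1]*r+c["K"][1,2]])
E
python3 - <<'E'
from h import *
w=snap("wrist");p,r=tool()
f=lambda P:((proj(w,P)-[160,120])*2).round(0)
print("tcp",f(p),"grasp",f(p+[0,0,.0187]),"up50",f(p+[0,0,.05]))
print("pad corners tcp",[f(r.apply([a,0,-z])+p) for a in(.011,-.011) for z in(0,.02,.04)])
H=np.array([.527,-.324,.136]);ex=np.array([.997,.078,0]);ey=np.array([-.078,.997,0])
for th in(0,.1,.2,.25,.3):
    g=lambda l,y:f(H-ex*l*np.cos(th)+[0,0,l*np.sin(th)]+ey*y)
    print(th,"tip",g(.139,0),"L",g(.13,.009),"R",g(.13,-.009),"base",g(.09,0))
# cap tops now fully in view: circle centres in crop (66,313),(560,312)
for u,v in((66,313),(563,312)):print(onz(w,u/2+160,v/2+120,.118,True))
im=w["img"];
for v in (235,245,270,300,320):print(v,[im[v//2+120,u//2+160].tolist() for u in (270,285,295,304,312,320,332,345,360)])
E
```

```text
tcp [312. 248.] grasp [312. 278.] up50 [312. 345.]
pad corners tcp [array([312., 213.]), array([312., 243.]), array([312., 281.]), array([312., 280.]), array([313., 315.]), array([313., 358.])]
0 tip [312. 168.] L [341. 197.] R [282. 196.] base [311. 309.]
0.1 tip [312. 187.] L [343. 215.] R [280. 215.] base [311. 325.]
0.2 tip [311. 213.] L [345. 241.] R [278. 240.] base [311. 344.]
0.25 tip [311. 229.] L [346. 256.] R [277. 256.] base [311. 355.]
0.3 tip [311. 247.] L [347. 273.] R [275. 273.] base [311. 367.]
[ 0.46158061 -0.42475183  0.118     ]
[ 0.44562074 -0.23206713  0.118     ]
235 [[82, 75, 67], [72, 71, 61], [78, 75, 72], [93, 87, 84], [97, 92, 90], [93, 86, 85], [80, 75, 74], [63, 60, 53], [142, 110, 79]]
245 [[90, 87, 72], [86, 82, 76], [101, 95, 91], [99, 94, 89], [97, 90, 87], [99, 94, 89], [99, 93, 88], [68, 63, 58], [125, 102, 79]]
270 [[27, 29, 26], [59, 58, 54], [71, 69, 66], [55, 54, 52], [10, 13, 8], [59, 58, 54], [68, 69, 64], [37, 36, 35], [65, 62, 55]]
300 [[14, 14, 14], [68, 66, 64], [71, 70, 64], [51, 48, 47], [13, 10, 12], [61, 58, 56], [66, 65, 63], [38, 36, 33], [13, 15, 16]]
320 [[11, 9, 10], [69, 69, 64], [76, 75, 72], [45, 44, 41], [13, 14, 14], [57, 55, 53], [74, 72, 68], [46, 46, 45], [9, 13, 12]]
```

Request:
{"name": "servo_tool", "arguments": {
  "motion": [
    [[0, 0, 0, 0, 0, 0, 0.6], [0, 0, 0, 0, 0, 0, 0.6], [0, 0, 0, 0, 0, 0, 0.6], [0, 0, 0, 0, 0, 0, 0.6], [0, 0, 0, 0, 0, 0, 0.6]]
  ],
  "grip_force": 30
}}

```text
t: 4.38
eef_pos: [0.4093, -0.3329, 0.1468]
tool_rot: [-0.0, -0.041, 0.999, -0.0]
contact_force: [0.4, 0.3, -0.4]
gripper_width: 0.601
grasp_force: 0.0
```

```bash
python3 - <<'E'
from h import *
w=snap("wrist")
a=cv2.resize(w["img"][120:400,160:480],(640,560))
cv2.imwrite("pics/c3.png",a[...,::-1]);
E
```

```text
(no output)
```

View pics/c3.png

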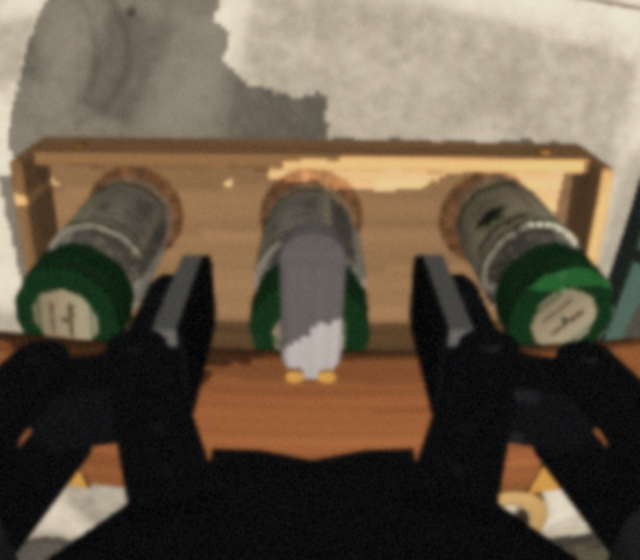

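The tab runs from tip (312,230) to base (312,375), between the open fingers. The finger ends are near y=258, so they sit above the tab. I'll re-triangulate from the two wrist positions.

```bash
python3 - <<'E'
from h import *
v=np.load("v1.npz");w=dict(K=v["wK"],pose=v["wp"]);t=dict(K=v["tK"],pose=v["tp"]);n=snap("wrist")
k=800/225
print(w["pose"].round(4),n["pose"].round(4))
F={"tabtip":((387,98),(312,230),(446,323)),"tabbase":((390,228),(312,372),(419,226)),"capL":((645,200),(563,312),None),"frontL":((703,46),(585,143),(47,432)),"frontR":((94,48),(40,138),None)}
for m,(a,b,c) in F.items():
    rs=[ray(w,a[0]/k+195,a[1]/k+170,True),ray(n,b[0]/2+160,b[1]/2+120,True)]
    if c: rs.append(ray(t,c[0]/5+350,c[1]/5+190))
    print(m,[tri(x).round(4).tolist() for x in ([rs[0],rs[1]],[rs[1],rs[-1]],rs)])
P=tri
E
```

```text
[[-5.950e-02  9.495e-01  3.082e-01  2.804e-01]
 [ 9.982e-01  5.680e-02  1.790e-02 -3.254e-01]
 [-5.000e-04  3.087e-01 -9.512e-01  5.246e-01]
 [ 0.000e+00  0.000e+00  0.000e+00  1.000e+00]] [[-8.060e-02  9.480e-01  3.078e-01  3.290e-01]
 [ 9.967e-01  7.690e-02  2.440e-02 -3.394e-01]
 [-6.000e-04  3.088e-01 -9.511e-01  3.116e-01]
 [ 0.000e+00  0.000e+00  0.000e+00  1.000e+00]]
tabtip [[0.3929, -0.3338, 0.1698], [0.3943, -0.3342, 0.1673], [0.3933, -0.3337, 0.1689]]
tabbase [[0.4449, -0.3301, 0.1603], [0.4442, -0.3299, 0.1604], [0.4449, -0.3301, 0.1596]]
capL [[0.4508, -0.2262, 0.1079], [0.3299, -0.3386, 0.3101], [0.4508, -0.2262, 0.1079]]
frontL [[0.4073, -0.1815, 0.004], [0.4044, -0.1846, 0.0093], [0.4054, -0.184, 0.009]]
frontR [[0.4358, -0.4949, -0.0236], [0.3272, -0.3367, 0.3175], [0.4358, -0.4949, -0.0236]]
```

The tab is consistently at z≈0.168 at the tip and 0.160 at the base. The fingertips look about 25 mm short of the stated TCP, so I'll go 20 mm lower and pinch again.

Request:
{"name": "servo_tool", "arguments": {
  "motion": [
    [[0, 0, 0.01, 0, 0, 0, 0.6], [0, 0, 0.02, 0, 0, 0, 0.5], [0, 0, 0.02, 0, 0, 0, 0.3], [0, 0, 0.02, 0, 0, 0, 0.1], [0, 0, 0.02, 0, 0, 0, 0], [0, 0, 0.02, 0, 0, 0, 0], [0, 0, 0.02, 0, 0, 0, 0], [0, 0, 0.02, 0, 0, 0, 0]]
  ],
  "grip_force": 30
}}

```text
t: 5.15
eef_pos: [0.4088, -0.3329, 0.1267]
tool_rot: [-0.0, -0.041, 0.999, 0.0]
contact_force: [-1.5, -0.6, -2.8]
gripper_width: 0.199
grasp_force: 30.2
```

The tab is now gripped (width 0.20). I'll swing the first half of the arc and check the forces.

Request:
{"name": "servo_tool", "arguments": {
  "motion": [
    [[-0.002, 0, -0.008, 0, 0, 0, 0], [-0.0046, 0, -0.0164, 0, 0, 0, 0], [-0.008, 0, -0.0244, 0, 0, 0, 0], [-0.0114, 0, -0.0321, 0, 0, 0, 0], [-0.0157, 0, -0.0395, 0, 0, 0, 0], [-0.0203, 0, -0.0466, 0, 0, 0, 0], [-0.0256, 0, -0.0534, 0, 0, 0, 0], [-0.0312, 0, -0.0598, 0, 0, 0, 0], [-0.0374, 0, -0.0658, 0, 0, 0, 0], [-0.0438, 0, -0.0713, 0, 0, 0, 0], [-0.0438, 0, -0.0713, 0, 0, 0, 0]]
  ]
}}

```text
t: 6.07
eef_pos: [0.4545, -0.3298, 0.1995]
tool_rot: [0.001, -0.042, 0.999, -0.001]
contact_force: [1.7, -3.2, -1.6]
gripper_width: 0.201
grasp_force: 30.1
```

Request:
{"name": "servo_tool", "arguments": {
  "motion": [
    [[-0.0068, 0, -0.0051, 0, 0, 0, 0], [-0.014, 0, -0.0097, 0, 0, 0, 0], [-0.0215, 0, -0.0138, 0, 0, 0, 0], [-0.0293, 0, -0.0173, 0, 0, 0, 0], [-0.0373, 0, -0.0202, 0, 0, 0, 0], [-0.0455, 0, -0.0226, 0, 0, 0, 0], [-0.0538, 0, -0.0244, 0, 0, 0, 0], [-0.0623, 0, -0.0257, 0, 0, 0, 0], [-0.0708, 0, -0.0263, 0, 0, 0, 0], [-0.0794, 0, -0.0264, 0, 0, 0, 0], [-0.0794, 0, -0.0264, 0, 0, 0, 0], [-0.0794, 0, -0.0264, 0, 0, 0, 0]]
  ]
}}

```text
t: 7.07
eef_pos: [0.5327, -0.3244, 0.226]
tool_rot: [0.0, -0.041, 0.999, -0.001]
contact_force: [1.6, -5.2, 0.8]
gripper_width: 0.202
grasp_force: 29.9
```

```bash
python3 - <<'E'
from h import *
w=snap("wrist");t=snap("top")
a=cv2.resize(w["img"][100:400,160:480],(480,450));b=cv2.resize(t["img"][190:290,340:540],(300,150))
o=np.zeros((450,800,3),np.uint8);o[:,:480]=a;o[:150,490:790]=b;cv2.imwrite("pics/c4.png",o[...,::-1])
E
```

View pics/c4.png

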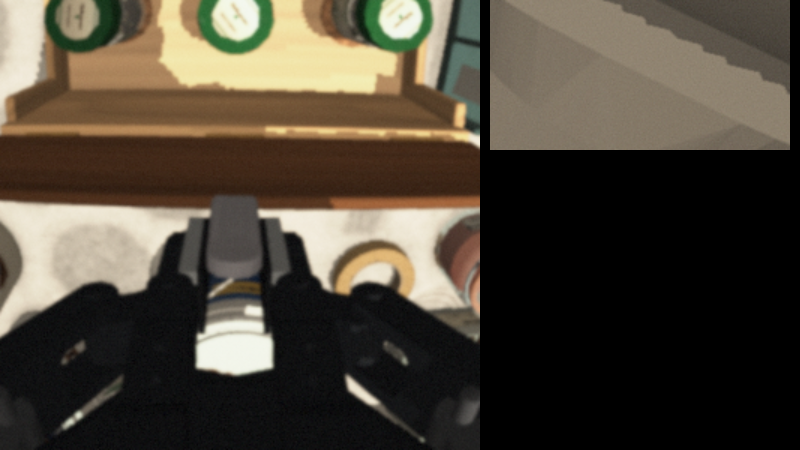

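The cover is up: its dark underside shows at crop (0-480, 135-205), the tab is between the pads at (235,240), and all three caps are in view. I'll compute the angle and the cap centres from this picture.

```bash
cat >> h.py <<'E'
def caps(c,z=.118):
    # pale disc + green ring of each cap: blob of green, filled by its convex hull; circle centre on plane z
    h=cv2.cvtColor(c["img"],cv2.COLOR_RGB2HSV);m=cv2.inRange(h,(50,110,40),(85,255,255));cs,_=cv2.findContours(m,0,2);out=[]
    for q in cs:
        if cv2.contourArea(q)>250:
            P=np.array([onz(c,u,v,z,True)[:2] for u,v in q[:,0]]);
            (x,y),r=cv2.minEnclosingCircle(P.astype(np.float32));out.append((round(x,4),round(y,4),round(r,4),cv2.contourArea(q),cv2.boundingRect(q)))
    return out
E
python3 - <<'E'
from h import *
w=snap("wrist")
for u,v in((235,205),(100,205),(400,208)):
  p,d=ray(w,u/1.5+160,v/1.5+100,True)
  for th in(1.4,1.57,1.7):
    z=.136+.09*np.sin(th);print(th,(p+d*(z-p[2])/d[2]).round(4), "implied hinge x",round((p+d*(z-p[2])/d[2])[0]+.09*np.cos(th),4))
for c in caps(w):print(c)
print(w["pose"][:3,3])
E
```

```text
1.4 [ 0.5285 -0.3244  0.2247] implied hinge x 0.5438
1.57 [ 0.5279 -0.3245  0.226 ] implied hinge x 0.5279
1.7 [ 0.5282 -0.3245  0.2252] implied hinge x 0.5166
1.4 [ 0.5336 -0.3789  0.2247] implied hinge x 0.5489
1.57 [ 0.5329 -0.3785  0.226 ] implied hinge x 0.533
1.7 [ 0.5333 -0.3787  0.2252] implied hinge x 0.5217
1.4 [ 0.5254 -0.2565  0.2247] implied hinge x 0.5407
1.57 [ 0.5248 -0.2571  0.226 ] implied hinge x 0.5249
1.7 [ 0.5251 -0.2567  0.2252] implied hinge x 0.5135
(0.4473, -0.2341, 0.0235, 1644.5, (401, 88, 46, 47))
(0.4636, -0.4235, 0.0226, 1574.5, (191, 88, 45, 46))
(0.459, -0.3301, 0.0216, 1791.0, (292, 87, 49, 49))
[ 0.4521257  -0.33046127  0.39077701]
```

The cover stands at about 1.57 rad. Cap centres (x, y in m):

| Jar | x | y |
|---|---|---|
| L | 0.447 | -0.234 |
| M | 0.459 | -0.330 |
| R | 0.464 | -0.424 |

Now I'll release the tab and retreat up and back.

Request:
{"name": "servo_tool", "arguments": {
  "motion": [
    [[0, 0, 0, 0, 0, 0, 0.3], [0, 0, 0, 0, 0, 0, 0.5], [0, 0, 0, 0, 0, 0, 0.6], [0, 0, 0, 0, 0, 0, 0.7], [0, 0, -0.02, 0, 0, 0, 0.7], [0, 0, -0.05, 0, 0, 0, 0.75], [0, 0, -0.08, 0, 0, 0, 0.75], [0.03, 0, -0.1, 0, 0, 0, 0.75], [0.07, 0, -0.1, 0, 0, 0, 0.75], [0.1, 0, -0.1, 0, 0, 0, 0.75], [0.12, 0, -0.1, 0, 0, 0, 0.75], [0.12, 0, -0.1, 0, 0, 0, 0.75]]
  ]
}}

```text
t: 8.22
eef_pos: [0.4082, -0.3337, 0.325]
tool_rot: [-0.001, -0.039, 0.999, -0.001]
contact_force: [0.2, -0.6, -0.1]
gripper_width: 0.75
grasp_force: 0.0
```

```bash
python3 - <<'E'
from h import *
w=snap("wrist");p,r=tool();print(p,r.as_matrix().round(3))
for c in caps(w):print(c)
a=cv2.resize(w["img"],(640,400));cv2.imwrite("pics/c5.png",a[...,::-1])
v=np.load("v1.npz");w0=dict(K=v["wK"],pose=v["wp"])
for u,v_ in((230,124),(300,128),(360,134)):print("edge",onz(w0,u,v_,0,True).round(3))
# move numbers to jars (tool frame) TCP reading .053
for n,x,y in(("L",.4473,-.2341),("M",.459,-.3301),("R",.4636,-.4235)):print(n,(r.inv().apply(np.array([x,y,.053])-p)).round(4))
E
```

```text
[ 0.41058253 -0.33309426  0.32503184] [[-0.997 -0.08  -0.001]
 [-0.08   0.997 -0.001]
 [ 0.001 -0.001 -1.   ]]
(0.4565, -0.3312, 0.0243, 860.5, (300, 189, 33, 36))
(0.4614, -0.4232, 0.0247, 780.0, (228, 188, 33, 35))
(0.4447, -0.2318, 0.0238, 787.5, (375, 187, 33, 34))
(0.2814, -0.3656, 0.0407, 2605.0, (264, 32, 69, 60))
edge [ 0.321 -0.471  0.   ]
edge [ 0.324 -0.35   0.   ]
edge [ 0.327 -0.248  0.   ]
L [-0.0446  0.096   0.2719]
M [-0.0487 -0.0006  0.272 ]
R [-0.0458 -0.0941  0.2721]
```

View pics/c5.png

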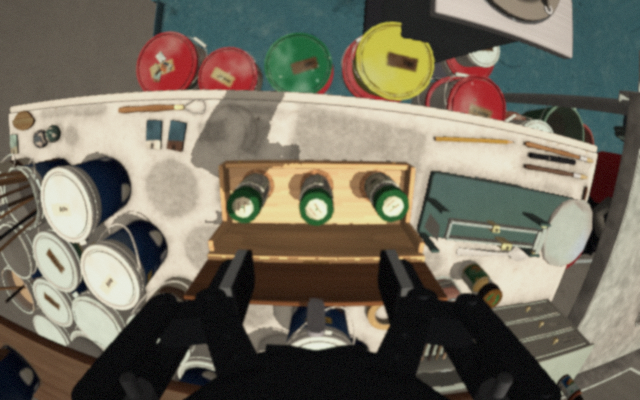

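The cover stands upright and free, all three jars are down, and the strip in front is bare back to the table edge at x≈0.324. Next I'll go over jar R and grip it below the cap.

Request:
{"name": "servo_tool", "arguments": {
  "motion": [
    [[-0.02, -0.035, 0, 0, 0, 0, 0.8], [-0.045, -0.07, 0, 0, 0, 0, 0.8], [-0.045, -0.094, 0.03, 0, 0, 0, 0.8], [-0.045, -0.094, 0.07, 0, 0, 0, 0.8], [-0.045, -0.094, 0.11, 0, 0, 0, 0.8], [-0.045, -0.094, 0.15, 0, 0, 0, 0.8], [-0.045, -0.094, 0.19, 0, 0, 0, 0.8], [-0.045, -0.094, 0.22, 0, 0, 0, 0.8], [-0.045, -0.094, 0.25, 0, 0, 0, 0.8], [-0.045, -0.094, 0.272, 0, 0, 0, 0.8], [-0.045, -0.094, 0.272, 0, 0, 0, 0.65], [-0.045, -0.094, 0.272, 0, 0, 0, 0.5], [-0.045, -0.094, 0.272, 0, 0, 0, 0.4], [-0.045, -0.094, 0.272, 0, 0, 0, 0.4], [-0.045, -0.094, 0.272, 0, 0, 0, 0.4], [-0.045, -0.094, 0.272, 0, 0, 0, 0.4]]
  ],
  "grip_force": 40
}}

```text
t: 9.6
eef_pos: [0.4657, -0.423, 0.0538]
tool_rot: [0.001, -0.041, 0.999, -0.001]
contact_force: [-0.3, -0.5, -2.2]
gripper_width: 0.519
grasp_force: 40.6
```

Gripped. I'll lift it and weigh it.

Request:
{"name": "servo_tool", "arguments": {
  "motion": [
    [[0, 0, -0.01, 0, 0, 0, 0.4], [0, 0, -0.03, 0, 0, 0, 0.4], [0, 0, -0.055, 0, 0, 0, 0.4], [0, 0, -0.08, 0, 0, 0, 0.4], [0, 0, -0.105, 0, 0, 0, 0.4], [0, 0, -0.12, 0, 0, 0, 0.4], [0, 0, -0.12, 0, 0, 0, 0.4], [0, 0, -0.12, 0, 0, 0, 0.4], [0, 0, -0.12, 0, 0, 0, 0.4], [0, 0, -0.12, 0, 0, 0, 0.4], [0, 0, -0.12, 0, 0, 0, 0.4], [0, 0, -0.12, 0, 0, 0, 0.4]]
  ]
}}

```text
t: 10.6
eef_pos: [0.4646, -0.4222, 0.1713]
tool_rot: [-0.001, -0.041, 0.999, 0.001]
contact_force: [0.4, -1.0, -1.4]
gripper_width: 0.52
grasp_force: 40.7
```

```bash
cat > heft.py <<'E'
from h import *
f=[]
for i in range(5):
    bot.read_camera("wrist");f.append(bot.get_obs()["contact_force"])
f=np.array(f);print("F",f.mean(0).round(2),f[:,2].round(2));p,r=tool();print(p,r.as_matrix().round(3).tolist(),bot.get_obs()["grasp_force"])
for n,x,y in(("S1",.385,-.43),("S2",.378,-.335),("L",.446,-.233),("M",.458,-.3305),("R",.4625,-.4235)):print(n,r.inv().apply([x-p[0],y-p[1],0]).round(4))
E
python3 heft.py
```

```text
F [ 0.25  0.11 -1.9 ] [-1.1  -1.94 -2.43 -2.27 -1.78]
[ 0.46504735 -0.42251334  0.17228158] [[-0.997, -0.082, -0.0], [-0.082, 0.997, 0.0], [0.0, 0.0, -1.0]] 40.7492084115745
S1 [ 0.0804 -0.0009  0.    ]
S2 [0.0795 0.0944 0.    ]
L [3.400e-03 1.904e-01 1.000e-04]
M [-0.0006  0.0923  0.    ]
R [ 0.0026 -0.0008  0.    ]
```

1.9 N, so R is a light one. I'll place it at S1 in front of the case.

Request:
{"name": "servo_tool", "arguments": {
  "motion": [
    [[0.025, 0, 0, 0, 0, 0, 0.4], [0.055, 0, 0, 0, 0, 0, 0.4], [0.08, 0, 0, 0, 0, 0, 0.4], [0.08, 0, 0.02, 0, 0, 0, 0.4], [0.08, 0, 0.05, 0, 0, 0, 0.4], [0.08, 0, 0.08, 0, 0, 0, 0.4], [0.08, 0, 0.105, 0, 0, 0, 0.4], [0.08, 0, 0.12, 0, 0, 0, 0.4], [0.08, 0, 0.126, 0, 0, 0, 0.4], [0.08, 0, 0.128, 0, 0, 0, 0.4], [0.08, 0, 0.13, 0, 0, 0, 0.4], [0.08, 0, 0.131, 0, 0, 0, 0.4], [0.08, 0, 0.131, 0, 0, 0, 0.4], [0.08, 0, 0.131, 0, 0, 0, 0.4]]
  ]
}}

```text
t: 12.02
eef_pos: [0.3859, -0.4297, 0.0425]
tool_rot: [0.001, -0.041, 0.999, -0.001]
contact_force: [-0.9, 0.2, -2.0]
gripper_width: 0.52
grasp_force: 40.7
```

Request:
{"name": "servo_tool", "arguments": {
  "motion": [
    [[0, 0, 0.001, 0, 0, 0, 0.4], [0, 0, 0.001, 0, 0, 0, 0.4], [0, 0, 0.002, 0, 0, 0, 0.4], [0, 0, 0.002, 0, 0, 0, 0.4], [0, 0, 0.002, 0, 0, 0, 0.4]]
  ]
}}

```text
t: 12.43
eef_pos: [0.3853, -0.4291, 0.0395]
tool_rot: [-0.0, -0.041, 0.999, 0.0]
contact_force: [0.9, -0.7, -2.7]
gripper_width: 0.52
grasp_force: 40.7
```

Request:
{"name": "servo_tool", "arguments": {
  "motion": [
    [[0, 0, 0.001, 0, 0, 0, 0.4], [0, 0, 0.001, 0, 0, 0, 0.4], [0, 0, 0.002, 0, 0, 0, 0.4], [0, 0, 0.002, 0, 0, 0, 0.4], [0, 0, 0.002, 0, 0, 0, 0.4]]
  ]
}}

```text
t: 12.85
eef_pos: [0.3859, -0.4298, 0.0388]
tool_rot: [0.0, -0.041, 0.999, -0.001]
contact_force: [-2.7, 2.1, 10.4]
gripper_width: 0.52
grasp_force: 39.7
```

```bash
python3 heft.py|head -2
```

```text
F [-1.76  1.34 10.35] [ 9.93 11.21 10.73 10.16  9.73]
[ 0.38594816 -0.42984549  0.03888331] [[-0.997, -0.082, 0.001], [-0.082, 0.997, -0.001], [-0.001, -0.002, -1.0]] 39.70211863867007
```

It's in contact with about 10 N of press. I'll ease off 1 mm, release, and go over jar M.

Request:
{"name": "servo_tool", "arguments": {
  "motion": [
    [[0, 0, -0.001, 0, 0, 0, 0.4], [0, 0, -0.001, 0, 0, 0, 0.6], [0, 0, -0.001, 0, 0, 0, 0.7], [0, 0, -0.001, 0, 0, 0, 0.8], [0, 0, -0.001, 0, 0, 0, 0.8], [0, 0, -0.02, 0, 0, 0, 0.8], [0, 0, -0.05, 0, 0, 0, 0.8], [0, 0, -0.085, 0, 0, 0, 0.8], [0, 0, -0.12, 0, 0, 0, 0.8], [0, 0, -0.15, 0, 0, 0, 0.8], [0, 0, -0.15, 0, 0, 0, 0.8]]
  ]
}}

```text
t: 14.02
eef_pos: [0.3884, -0.4317, 0.1941]
tool_rot: [0.004, -0.041, 0.999, -0.004]
contact_force: [1.3, 0.2, 0.6]
gripper_width: 0.798
grasp_force: 0.0
```

```bash
python3 heft.py; python3 - <<'E'
from h import *
w=snap("wrist")
for z in(.118,.106):
  for c in caps(w,z):print(z,c)
E
```

```text
F [-0.06  0.06 -0.51] [-1.78  0.15 -0.21 -0.21 -0.49]
[ 0.38448315 -0.42849074  0.18600378] [[-0.997, -0.082, -0.002], [-0.082, 0.997, 0.002], [0.002, 0.002, -1.0]] 0.0
S1 [-0.0004 -0.0015 -0.    ]
S2 [-0.0012  0.0937  0.0002]
L [-0.0774  0.1898  0.0002]
M [-0.0813  0.0916  0.    ]
R [-0.0782 -0.0015 -0.0001]
0.118 (0.4464, -0.2334, 0.0235, 909.0, (483, 257, 36, 40))
0.118 (0.3779, -0.4316, 0.0225, 2003.0, (287, 171, 51, 54))
0.118 (0.2772, -0.4297, 0.0293, 3573.0, (287, 31, 79, 72))
0.106 (0.4537, -0.223, 0.0248, 909.0, (483, 257, 36, 40))
0.106 (0.3816, -0.4314, 0.0237, 2003.0, (287, 171, 51, 54))
0.106 (0.2757, -0.4294, 0.0309, 3573.0, (287, 31, 79, 72))
```

Jar R stands at (0.382,-0.431). Now jar M.

Request:
{"name": "servo_tool", "arguments": {
  "motion": [
    [[-0.025, 0.03, 0, 0, 0, 0, 0.8], [-0.05, 0.06, 0, 0, 0, 0, 0.8], [-0.081, 0.092, 0, 0, 0, 0, 0.8], [-0.081, 0.092, 0, 0, 0, 0, 0.8], [-0.081, 0.092, 0.03, 0, 0, 0, 0.8], [-0.081, 0.092, 0.065, 0, 0, 0, 0.8], [-0.081, 0.092, 0.1, 0, 0, 0, 0.8], [-0.081, 0.092, 0.125, 0, 0, 0, 0.8], [-0.081, 0.092, 0.134, 0, 0, 0, 0.8], [-0.081, 0.092, 0.134, 0, 0, 0, 0.65], [-0.081, 0.092, 0.134, 0, 0, 0, 0.5], [-0.081, 0.092, 0.134, 0, 0, 0, 0.4], [-0.081, 0.092, 0.134, 0, 0, 0, 0.4], [-0.081, 0.092, 0.134, 0, 0, 0, 0.4], [-0.081, 0.092, 0.134, 0, 0, 0, 0.4]]
  ],
  "grip_force": 40
}}

```text
t: 15.57
eef_pos: [0.4588, -0.3313, 0.0544]
tool_rot: [0.001, -0.041, 0.999, -0.001]
contact_force: [0.9, 0.0, -1.7]
gripper_width: 0.52
grasp_force: 41.2
```

Request:
{"name": "servo_tool", "arguments": {
  "motion": [
    [[0, 0, -0.01, 0, 0, 0, 0.4], [0, 0, -0.03, 0, 0, 0, 0.4], [0, 0, -0.055, 0, 0, 0, 0.4], [0, 0, -0.08, 0, 0, 0, 0.4], [0, 0, -0.105, 0, 0, 0, 0.4], [0, 0, -0.12, 0, 0, 0, 0.4], [0, 0, -0.12, 0, 0, 0, 0.4], [0, 0, -0.12, 0, 0, 0, 0.4], [0, 0, -0.12, 0, 0, 0, 0.4], [0, 0, -0.12, 0, 0, 0, 0.4], [0, 0, -0.12, 0, 0, 0, 0.4], [0, 0, -0.12, 0, 0, 0, 0.4]]
  ]
}}

```text
t: 16.57
eef_pos: [0.458, -0.3304, 0.1724]
tool_rot: [-0.001, -0.041, 0.999, 0.001]
contact_force: [0.2, -0.9, -2.6]
gripper_width: 0.521
grasp_force: 41.4
```

```bash
python3 heft.py
```

```text
F [ 0.02 -0.17 -1.85] [-1.5  -1.94 -2.46 -1.54 -1.81]
[ 0.45843523 -0.33073936  0.17330102] [[-0.997, -0.082, -0.0], [-0.082, 0.997, 0.0], [0.0, 0.0, -1.0]] 41.37826802674681
S1 [ 0.0814 -0.0929 -0.    ]
S2 [0.0805 0.0024 0.    ]
L [0.0043 0.0984 0.    ]
M [0.0004 0.0003 0.    ]
R [ 0.0036 -0.0928 -0.    ]
```

1.85 N, also light. Placing at S2.

Request:
{"name": "servo_tool", "arguments": {
  "motion": [
    [[0.025, 0, 0, 0, 0, 0, 0.4], [0.055, 0, 0, 0, 0, 0, 0.4], [0.08, 0, 0, 0, 0, 0, 0.4], [0.08, 0, 0.02, 0, 0, 0, 0.4], [0.08, 0, 0.05, 0, 0, 0, 0.4], [0.08, 0, 0.08, 0, 0, 0, 0.4], [0.08, 0, 0.105, 0, 0, 0, 0.4], [0.08, 0, 0.12, 0, 0, 0, 0.4], [0.08, 0, 0.127, 0, 0, 0, 0.4], [0.08, 0, 0.13, 0, 0, 0, 0.4], [0.08, 0, 0.132, 0, 0, 0, 0.4], [0.08, 0, 0.133, 0, 0, 0, 0.4], [0.08, 0, 0.133, 0, 0, 0, 0.4], [0.08, 0, 0.133, 0, 0, 0, 0.4]]
  ]
}}

```text
t: 17.98
eef_pos: [0.3796, -0.338, 0.0417]
tool_rot: [0.001, -0.041, 0.999, -0.001]
contact_force: [-1.1, 0.9, 2.9]
gripper_width: 0.52
grasp_force: 41.7
```

Gentle contact. I'll release and rise.

Request:
{"name": "servo_tool", "arguments": {
  "motion": [
    [[0, 0, 0, 0, 0, 0, 0.5], [0, 0, 0, 0, 0, 0, 0.6], [0, 0, 0, 0, 0, 0, 0.7], [0, 0, 0, 0, 0, 0, 0.8], [0, 0, 0, 0, 0, 0, 0.8], [0, 0, -0.02, 0, 0, 0, 0.8], [0, 0, -0.05, 0, 0, 0, 0.8], [0, 0, -0.085, 0, 0, 0, 0.8], [0, 0, -0.12, 0, 0, 0, 0.8], [0, 0, -0.15, 0, 0, 0, 0.8], [0, 0, -0.15, 0, 0, 0, 0.8], [0, 0, -0.15, 0, 0, 0, 0.8]]
  ]
}}

```text
t: 18.98
eef_pos: [0.3797, -0.3383, 0.1922]
tool_rot: [0.001, -0.041, 0.999, -0.002]
contact_force: [-0.4, -0.0, -0.4]
gripper_width: 0.799
grasp_force: 0.0
```

```bash
python3 heft.py; python3 - <<'E'
from h import *
w=snap("wrist")
for c in caps(w,.106)[:]+caps(w,.118):print(c)
E
```

```text
F [-0.19  0.27 -0.26] [ 0.58 -0.34 -0.8   0.33 -1.08]
[ 0.37791002 -0.33677571  0.1890013 ] [[-0.997, -0.083, -0.002], [-0.083, 0.997, 0.002], [0.002, 0.002, -1.0]] 0.0
S1 [ 0.0006 -0.0935 -0.0002]
S2 [-0.0002  0.0018  0.    ]
L [-0.0764  0.0978  0.0001]
M [-0.0803 -0.0004 -0.0002]
R [-0.0771 -0.0934 -0.0004]
(0.4461, -0.2187, 0.0213, 251.5, (417, 258, 27, 33))
(0.3784, -0.336, 0.0237, 1925.5, (291, 175, 49, 52))
(0.3823, -0.432, 0.0225, 1580.0, (187, 172, 45, 49))
(0.2704, -0.3622, 0.0311, 3466.5, (256, 31, 79, 71))
(0.4389, -0.2248, 0.0203, 251.5, (417, 258, 27, 33))
(0.3745, -0.3364, 0.0226, 1925.5, (291, 175, 49, 52))
(0.3782, -0.4277, 0.0214, 1580.0, (187, 172, 45, 49))
(0.2718, -0.3613, 0.0296, 3466.5, (256, 31, 79, 71))
```

Both jars stand upright. Now jar L.

Request:
{"name": "servo_tool", "arguments": {
  "motion": [
    [[-0.025, 0.032, 0, 0, 0, 0, 0.8], [-0.05, 0.065, 0, 0, 0, 0, 0.8], [-0.076, 0.098, 0, 0, 0, 0, 0.8], [-0.076, 0.098, 0, 0, 0, 0, 0.8], [-0.076, 0.098, 0.03, 0, 0, 0, 0.8], [-0.076, 0.098, 0.065, 0, 0, 0, 0.8], [-0.076, 0.098, 0.1, 0, 0, 0, 0.8], [-0.076, 0.098, 0.125, 0, 0, 0, 0.8], [-0.076, 0.098, 0.136, 0, 0, 0, 0.8], [-0.076, 0.098, 0.136, 0, 0, 0, 0.65], [-0.076, 0.098, 0.136, 0, 0, 0, 0.5], [-0.076, 0.098, 0.136, 0, 0, 0, 0.4], [-0.076, 0.098, 0.136, 0, 0, 0, 0.4], [-0.076, 0.098, 0.136, 0, 0, 0, 0.4], [-0.076, 0.098, 0.136, 0, 0, 0, 0.4]]
  ],
  "grip_force": 50
}}

```text
t: 20.53
eef_pos: [0.4466, -0.2338, 0.0552]
tool_rot: [0.0, -0.041, 0.999, -0.0]
contact_force: [-0.6, -0.6, -3.9]
gripper_width: 0.52
grasp_force: 51.3
```

Request:
{"name": "servo_tool", "arguments": {
  "motion": [
    [[0, 0, -0.01, 0, 0, 0, 0.4], [0, 0, -0.03, 0, 0, 0, 0.4], [0, 0, -0.055, 0, 0, 0, 0.4], [0, 0, -0.08, 0, 0, 0, 0.4], [0, 0, -0.105, 0, 0, 0, 0.4], [0, 0, -0.13, 0, 0, 0, 0.4], [0, 0, -0.155, 0, 0, 0, 0.4], [0, 0, -0.17, 0, 0, 0, 0.4], [0, 0, -0.18, 0, 0, 0, 0.4], [0, 0, -0.18, 0, 0, 0, 0.4], [0, 0, -0.18, 0, 0, 0, 0.4], [0, 0, -0.18, 0, 0, 0, 0.4], [0, 0, -0.18, 0, 0, 0, 0.4], [0, 0, -0.18, 0, 0, 0, 0.4]]
  ]
}}

```text
t: 21.7
eef_pos: [0.4457, -0.2331, 0.2333]
tool_rot: [-0.001, -0.041, 0.999, 0.001]
contact_force: [-0.0, -0.1, -4.4]
gripper_width: 0.514
grasp_force: 52.2
```

```bash
python3 heft.py|head -2;python3 - <<'E'
from h import *
w=snap("wrist","fin.png");t=snap("top","fint.png")
for c in caps(w,.106):print(c)
E
```

```text
F [ 0.32  0.09 -4.32] [-3.92 -3.59 -5.34 -4.27 -4.46]
[ 0.44634026 -0.23339822  0.23421922] [[-0.997, -0.083, -0.0], [-0.083, 0.997, 0.0], [0.0, 0.0, -1.0]] 52.21827685832977
(0.5983, -0.2206, 0.0682, 6710.5, (262, 264, 108, 85))
(0.3809, -0.4263, 0.0264, 1126.5, (119, 97, 40, 39))
(0.3792, -0.3355, 0.0227, 1340.0, (196, 92, 41, 43))
(0.3134, -0.2922, 0.0343, 1804.5, (230, 12, 71, 48))
```

View pics/fin.png

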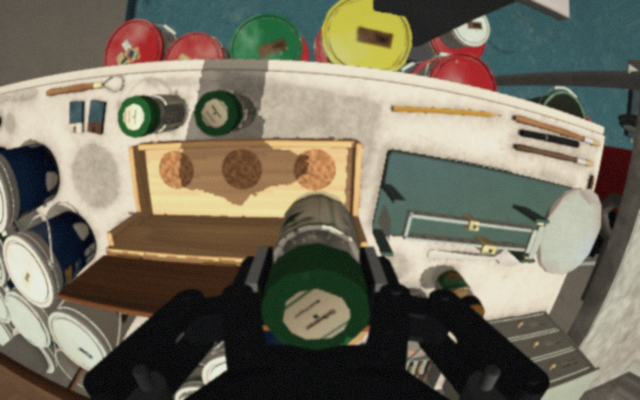

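The wrist view shows both light jars standing upright at (140,115) and (218,112), the cover up, and the heavy jar (4.3 N) held clear of the case. I'll do a short settle check before handing in.

Request:
{"name": "servo_tool", "arguments": {
  "motion": [
    [[0, 0, 0, 0, 0, 0, 0.4], [0, 0, 0, 0, 0, 0, 0.4], [0, 0, 0, 0, 0, 0, 0.4], [0, 0, 0, 0, 0, 0, 0.4], [0, 0, 0, 0, 0, 0, 0.4], [0, 0, 0, 0, 0, 0, 0.4], [0, 0, 0, 0, 0, 0, 0.4], [0, 0, 0, 0, 0, 0, 0.4]]
  ]
}}

```text
t: 22.72
eef_pos: [0.4464, -0.2335, 0.2345]
tool_rot: [0.0, -0.041, 0.999, -0.0]
contact_force: [0.5, 0.6, -5.5]
gripper_width: 0.517
grasp_force: 52.2
```

```bash
python3 - <<'E'
from h import *
a=cv2.imread("pics/fin.png").astype(int);w=snap("wrist")["img"][...,::-1].astype(int)
d=np.abs(a-w)[190:350,250:380];print("diff",d.mean(),np.abs(a-w)[80:140,100:250].mean(),bot.get_obs()["gripper_width"],np.abs(bot.get_obs()["joint_vel"]).max())
E
```

```text
diff 2.6988301282051284 3.4183703703703703 0.5179108831736967 0.001480223314368438
```

The jar is steady, with only noise between the frames. Handing in.

```bash
python3 -c "
from station import bot
print(bot.hand_in())"
```

```text
the job is handed in; nothing more can be done
None
```

I handed the job in at about 23 s: the cover stands at about 90°, the two light jars (about 1.9 N each) are upright on the worktop, and the heaviest (about 4.3 N) is held upright with its bottom about 0.19 m up; the hand-in returned no verdict.

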